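# Balance a chocolate centrepiece

### The arm

A 6-joint arm with a two-finger parallel gripper is mounted at the origin on the work surface. World frame = base frame: x ahead of the robot, y to its left, z up, the work surface at z = 0. Lengths are in m, angles in rad, forces in N, time in s.
With the tool pointing down it reaches from about 0.25 to 0.725 m from the base axis. Payload 9.7 kg.
Tool frame: the origin (TCP) lies at the very end of the fingers, on their centre line; the grasp point (between the pads) lies 19 mm behind it (arm.grip_depth is the distance from the TCP to the grasp point, in m); z points along the fingers, x is the direction in which the jaws open and shut, and the axes are right-handed (so a half turn about z gives the same grasp; the last joint's range is limited). The gripper opens to 85 mm and grips with 20 to 120 N. Pads are 22 mm wide; open, the fingers measure 114 mm over their backs; the gripper's body (76 mm by 85 mm) begins 54 mm behind the grasp point. The pads swing forward as they close: fully open they stand 13 mm farther back than shut.
Start: joints at [-1.169, 0.087, 0.176, 1.66, 0, 1.571], TCP at [0.215, -0.506, 0.231] pointing down, gripper open.
Joint ranges: [-3.13, 3.13], [-0.85, 1.81], [-1.15, 1.24], [-2.2, 2.28], [-1.44, 1.52], [-3.14, 3.14]. Speed limits (rad/s): [2.22, 2.22, 2.57, 3.14, 3.14, 3.14].

### API

Orientations are given as a unit quaternion [x, y, z, w].
In Python, from plant import arm gives the robot as it stands. Calls block until the motion is done:
- arm.reach(position, orientation): joint-space move of the TCP to a pose.
- arm.line_to(position, rot=None, feed=0.15, force_limit=None): straight line of the TCP; rot=None keeps the orientation; feed is the mean speed in m/s. With force_limit (N) it stops when the force on the tool has changed by that much, and returns True; else False.
- arm.goto_joints(angles): joint-space move.
- arm.move_gripper(opening, force=None): opening from 0.0 (shut) to 1.0 (fully open); force is the grip in N (None keeps the last); returns when the fingers have stopped.
- arm.pause(seconds).
- arm.ik(position, orientation): joint angles nearest the present ones, or None.
- arm.sense(): the state.
- arm.camera(name): name is "side" or "top" or "wrist"; returns (picture, depth): 384x512x3 uint8, blue, green, red; 384x512 float32, m along the optical axis (not along the pixel's ray), 0 where there is no reading.
- arm.get_calibration(name): a dict with "vfov" (degrees; the focal length in pixels is half the picture's height over the tangent of half this angle, whatever the lens; pixels are square), "cx", "cy" (the principal point, pixels), "cam_to_world" (4x4, takes a point from camera to world coordinates); the wrist camera has in their place "tool_from_camera" (4x4, takes a point from camera to tool coordinates, whose origin is the TCP and whose axes are the tool frame's). Camera axes: x right, y down, z forward; pixel columns grow to the right and rows downward; lengths in m; the calibration is good to about 2 mm. A picture is of the moment at which its call begins: read the wrist's pose just before it. get_calibration takes no time and is no camera call.
A pose or a line that the arm cannot do raises arm.PlanningError and nothing moves.
- arm.close_job(): hands the job in, once; it reports no verdict.
Trained networks look in the newest picture that a camera, given by its name, has taken for a name from the list of things; names that differ only in an ending like _2 or _b are one class to them, and where a whole thing is asked for, a point or a joint stands for the part that bears it (a point fixed in the world has none). Each returns a list of dicts, best first, with "p" (0 to 1); they miss things now and then, are a little off and sometimes report something else, mostly with a low value. They report only what shows in the picture. A call takes as long as a camera call.
- arm.boxes_of(query, camera): "extent" ([left, top, right, bottom] in pixels, round what is visible of it).
The state is a dict: "clock": time; "qpos": joint angles; "qd": joint speeds; "effort": joint torques, N m; "ee_pos": TCP position; "ee_rot": TCP orientation; "contact_force": force on the tool from outside, world axes, zero at the start; "moment": the same for the moment, N m; "gripper_width": opening from 0.0 (shut) to 1.0 (fully open).
Only numpy, scipy, OpenCV 4.12 (cv2) and the standard library are available. Lean on these libraries where they do the work, as an engineer would, in place of code of your own. Each camera call takes 0.05 s, during which the arm holds its last target.

### The job

Build the window centrepiece: balance the long chocolate slab, level, on the narrow square stump and let go of it so that it stands by itself, then lay the short chocolate lump on top of the slab, roughly over the stump, so that both stay level and balanced on the stump alone. Both pieces are hollow castings that are heavier towards one end, which you cannot see, so feel for each one's balance point; set each down gently rather than dropping it, and leave the bowl, the piping nozzle and the palette knife where they are.

Things in the scene. Friction and masses are not known exactly. Their poses are not given: they have to be found in the camera images.
- stump_top (a point): centre of the top face of the fixed chocolate stump, 60 mm above the table: the top face is a flat 18 x 18 mm square with its sides along this frame's x and y; the stump widens in two steps to 34 mm square and stands on a round white cake board, 110 mm across and 8 mm thick. z is up.
- slab_mid (a point): centre, half-way up, of the long chocolate slab: about 142 mm long along x (ragged ends), 40 mm wide along y, 30 mm high along z; lies flat on its underside. The middle 92 mm has flat parallel sides, flat top and flat underside; the ragged ends are lower than the top and higher than the underside. Origin 15 mm above the underside.
- lump_mid (a point): centre of the short chocolate lump: about 104 mm long along x, 40 mm wide along y, 44 mm high along z with a hump on top; its middle 76 mm has a flat underside and, up to 30 mm above the underside, flat parallel sides. This point lies 20 mm above the underside.
- bowl_mid (a point): bystander: steel bowl, 96 mm across, 45 mm high; point on its axis 20 mm up
- nozzle_mid (a point): bystander: steel piping nozzle, a cone 34 mm across and 45 mm high, standing; point on its axis 20 mm up
- palette_mid (a point): bystander: palette knife with a yellow handle lying flat, about 250 mm long along x; point at its origin 8 mm up
- slab: the long slab (origin at the centre of its underside, axes as slab_mid). Cast hollow, so the chocolate has set thicker towards one end and this cannot be seen: the balance point lies on the length line (within 1 mm of it across the width) but up to 34 mm from the middle towards either end, different every time. Mass 200 to 350 g.
- lump: the short lump (origin at the centre of its underside, axes as lump_mid). Cast hollow, so the chocolate has set thicker towards one end and this cannot be seen: the balance point lies on the length line (within 1 mm of it across the width) but up to 24 mm from the middle towards either end, different every time. Mass 160 to 290 g.
- stump: the fixed stump with its cake board (origin at the centre of its underside)

How it is judged:
By the outcome, as a careful person would: the job done as asked, in the order asked, and still so for the second after the job is handed in, with the robot touching nothing.
It also fails if it takes over 72 s, if anything falls off the work surface, if the arm or the gripper's body presses on something with over 40 N, if the wrist force passes 120 N, or if a joint passes its speed limit or range.

## Working session

There is one attempt and no reset: what is moved stays moved. The work goes in short steps, each a Python script; the robot and the scene stay as the last script left them, time stands still between calls to the robot, and variables do not carry over. Pictures are saved under pics/ and viewed, and the job is handed in when it is done.

```bash
ls; mkdir -p pics; python3 - <<'E'
from plant import arm
import cv2,numpy as np
s=arm.sense();print(s)
for n in ["side","top","wrist"]:
    p,d=arm.camera(n);cv2.imwrite(f"pics/a_{n}.png",p);np.save(f"pics/a_{n}.npy",d)
    print(n,arm.get_calibration(n))
    for q in ["stump","slab","lump","bowl_mid","nozzle_mid","palette_mid"]:
        print(q,[(b['extent'],round(b['p'],2)) for b in arm.boxes_of(q,n)[:2]])
print(arm.sense()['clock'])
E
```

```text
pics
{'clock': 0.0, 'qpos': array([-1.16899684e+00,  8.74497087e-02,  1.75133296e-01,  1.65976588e+00,
        2.25203970e-05,  1.57079463e+00]), 'qd': array([-1.44679912e-03,  5.23588668e-05,  7.12233736e-04, -1.11034167e-03,
       -2.33405265e-03, -4.13423218e-04]), 'effort': array([ 3.13927245e-03, -5.20397866e+01,  4.64798677e+01,  1.65763136e-02,
        2.21001892e-05,  9.63700479e-07]), 'ee_pos': array([ 0.2150129 , -0.50599631,  0.23058832]), 'ee_rot': array([ 8.33989245e-01, -5.51780323e-01, -5.30026068e-04, -3.64176443e-04]), 'contact_force': array([-0.16779159,  0.05308024,  0.25265457]), 'moment': array([ 0.05045282,  0.00763832, -0.02731232]), 'gripper_width': 1.0019410579763972}
side {'vfov': 52.889032659688816, 'cx': 255.45269751449058, 'cy': 196.11346553454817, 'cam_to_world': array([[ 0.82185129, -0.43333797,  0.36983598,  0.27616273],
       [-0.56969786, -0.62762426,  0.53059602, -0.43104472],
       [ 0.00219064, -0.64676579, -0.76268553,  0.72497449],
       [ 0.        ,  0.        ,  0.        ,  1.        ]])}
stump [([222.6, 213.8, 275.2, 257.3], 0.94)]
slab
[... 750 characters left out ...]
owl_mid [([197.4, 116.1, 232.5, 149.9], 0.6)]
nozzle_mid [([255.7, 132.6, 266.4, 142.8], 0.46)]
palette_mid [([316.8, 89.1, 365.9, 188.1], 0.81), ([123.4, 186.0, 154.2, 236.3], 0.28)]
wrist {'vfov': 71.7565624574771, 'cx': 257.2435336691719, 'cy': 190.57784458767173, 'tool_from_camera': array([[ 9.99999708e-01,  3.07670087e-04, -6.99113887e-04,
         2.14574015e-04],
       [-9.70873924e-05,  9.59061645e-01,  2.83197373e-01,
        -7.15913263e-02],
       [ 7.57624675e-04, -2.83197222e-01,  9.59061395e-01,
        -1.42809982e-01],
       [ 0.00000000e+00,  0.00000000e+00,  0.00000000e+00,
         1.00000000e+00]])}
stump []
slab []
lump []
bowl_mid []
nozzle_mid []
palette_mid []
1.05
```

View pics/a_top.png

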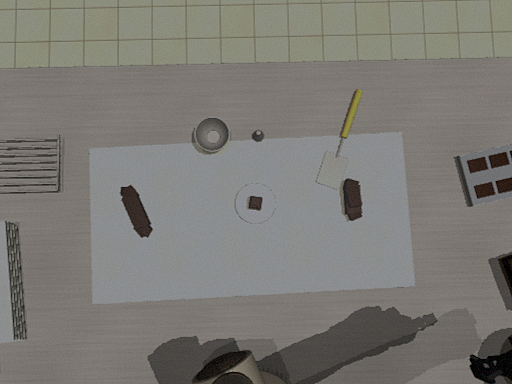

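View pics/a_side.png

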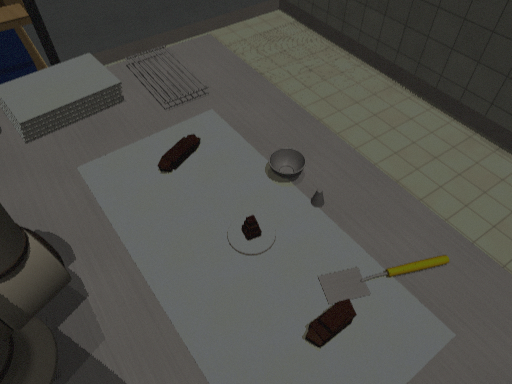

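The top view shows the slab at about (136,212), the lump at (352,199) and the stump on its board at (256,203). The bowl, nozzle and knife are farther from the robot. Next I'll get rough positions from the colour mask and depth.

```bash
cat > h.py <<'E'
import numpy as np,cv2
from plant import arm
from scipy.spatial.transform import Rotation as R
def down(yaw): # tool z down, jaws (tool x) along world angle yaw
    x=np.array([np.cos(yaw),np.sin(yaw),0]);z=np.array([0,0,-1.]);return R.from_matrix(np.c_[x,np.cross(z,x),z]).as_quat()
def pose():
    s=arm.sense();T=np.eye(4);T[:3,:3]=R.from_quat(s['ee_rot']).as_matrix();T[:3,3]=s['ee_pos'];return T
def cloud(p,d,c,T=None):
    f=p.shape[0]/2/np.tan(np.radians(c['vfov']/2))
    M=c['cam_to_world'] if 'cam_to_world' in c else T@c['tool_from_camera']
    v,u=np.mgrid[:d.shape[0],:d.shape[1]]
    P=np.stack([(u-c['cx'])/f*d,(v-c['cy'])/f*d,d],-1)
    return P@M[:3,:3].T+M[:3,3]
def brown(p):
    q=p.astype(int); return ((q[...,2]-q[...,0]>12)&(q[...,2]<160)&(q[...,2]>q[...,1]*1.3))
def blob(m,box):
    k=np.zeros_like(m);l,t,r,b=[int(x) for x in box];k[max(t-5,0):b+6,max(l-5,0):r+6]=1;return m&k
E
python3 - <<'E'
from h import *
B={'side':dict(stump=[222.6,213.8,275.2,257.3],slab=[159,134,197,173],lump=[304,297,354,350]),'top':dict(stump=[235,182,274,222],slab=[121,183,154,236],lump=[344,174,365,221])}
print(arm.grip_depth)
for n in B:
    p=cv2.imread(f'pics/a_{n}.png');d=np.load(f'pics/a_{n}.npy');W=cloud(p,d,arm.get_calibration(n));m=brown(p)
    for k,b in B[n].items():
        mm=blob(m,b)&(d>0);P=W[mm];zt=np.percentile(P[:,2],[2,50,90,98]);
        c,sz,a=cv2.minAreaRect((P[:,:2]*1000).astype(np.float32))
        u,s,vt=np.linalg.svd(P[:,:2]-P[:,:2].mean(0),full_matrices=False)
        print(n,k,mm.sum(),'z',zt.round(3),'rect',np.round(c,1),np.round(sz,1),'yaw',round(np.degrees(np.arctan2(vt[0,1],vt[0,0])),1))
    print('table z', np.median(W[160:300,160:230,2]))
E
```

```text
0.0187
side stump 90 z [0.025 0.046 0.06  0.062] rect [552.2 -19.5] [25.2 34.8] yaw 133.3
side slab 416 z [0.021 0.029 0.031 0.032] rect [538.4 301.2] [143.1  42.3] yaw -158.0
side lump 913 z [0.024 0.032 0.042 0.043] rect [ 557.5 -272.3] [110.1  47.2] yaw -177.2
table z 0.0003436148441173237
top stump 25 z [0.026 0.046 0.059 0.062] rect [553.9 -16.9] [27.1 30.9] yaw -162.7
top slab 287 z [0.021 0.028 0.032 0.034] rect [539.4 301.1] [147.8  39.6] yaw -157.9
top lump 176 z [0.025 0.037 0.042 0.046] rect [ 557.4 -276.6] [106.6  35.3] yaw -176.2
table z 0.0006454341475307102
```

```bash
python3 - <<'E'
from h import *
def look(n,pos,yaw):
    arm.reach(pos,down(np.radians(yaw)))
    T=pose();p,d=arm.camera('wrist');cv2.imwrite(f'pics/w_{n}.png',p);np.savez(f'pics/w_{n}.npz',p=p,d=d,T=T)
    for q in ['lump','stump','slab']:print(q,[(b['extent'],round(b['p'],2)) for b in arm.boxes_of(q,'wrist')[:2]])
    s=arm.sense();print(n,s['clock'],s['qpos'].round(2),s['ee_pos'].round(4))
look('lump',[.557,-.275,.2],-90)
look('stump',[.553,-.018,.2],-90)
look('slab',[.539,.301,.2],112-180)
E
```

```text
lump [([238.2, 123.1, 277.3, 217.6], 0.68)]
stump [([13.3, 133.2, 103.9, 213.1], 0.87)]
slab [([239.1, 127.7, 274.8, 215.5], 0.38)]
lump 2.7833 [-0.46  0.25  0.3   1.62 -0.    2.68] [ 0.5565 -0.2758  0.2002]
lump [([250.4, 0.8, 280.0, 22.5], 0.75), ([435.6, 120.6, 495.4, 215.8], 0.71)]
stump [([213.0, 127.7, 301.9, 212.7], 0.72)]
slab [([1.0, 144.0, 51.2, 231.5], 0.96)]
stump 3.9917 [-0.03  0.09  0.11  1.6  -0.    3.11] [ 0.5532 -0.0192  0.1999]
lump [([432.1, 206.9, 512.0, 278.4], 0.39)]
stump [([429.5, 207.8, 512.0, 278.1], 0.61)]
slab [([460.9, 25.4, 512.0, 122.9], 0.73), ([238.7, 107.2, 276.8, 229.0], 0.69)]
slab 9.2167 [ 0.51  0.24  0.29  1.62 -0.   -3.02] [0.539 0.301 0.2  ]
```

```bash
python3 - <<'E'
import cv2,numpy as np
ims=[cv2.imread(f'pics/w_{n}.png') for n in ['lump','stump','slab']]
cv2.imwrite('pics/w_ls.png',np.hstack([cv2.resize(i[60:320],None,fx=.78,fy=.78) for i in ims[:2]]))
E
cat > fit.py <<'E'
from h import *
def fit(f,box,zlo,zhi,dbg=False):
    z=np.load(f);p,d,T=z['p'],z['d'],z['T'];W=cloud(p,d,arm.get_calibration('wrist'),T)
    l,t,r,b=[int(x) for x in box];k=np.zeros(d.shape,bool);k[max(t-8,0):b+9,max(l-8,0):r+9]=1
    m=k&(d>0)&(W[...,2]>zlo)&(W[...,2]<zhi);P=W[m]
    c,sz,a=cv2.minAreaRect((P[:,:2]*1000).astype(np.float32))
    u,s,vt=np.linalg.svd(P[:,:2]-P[:,:2].mean(0),full_matrices=False);yaw=np.degrees(np.arctan2(vt[0,1],vt[0,0]))%180
    print(f,m.sum(),'z',np.percentile(P[:,2],[5,50,95,99]).round(4),'rect',np.round(c,1),np.round(sz,1),round(a,1),'yaw',round(yaw,1),'mean',(P.mean(0)*1000).round(1))
    return W,P
E
python3 - <<'E'
from fit import *
fit('pics/w_lump.npz',[238,123,277,217],.012,.06)
fit('pics/w_lump.npz',[238,123,277,217],.028,.06)
fit('pics/w_stump.npz',[213,127,302,213],.012,.08)
fit('pics/w_stump.npz',[213,127,302,213],.055,.08)
fit('pics/w_slab.npz',[238,107,277,229],.01,.06)
fit('pics/w_slab.npz',[238,107,277,229],.027,.06)
fit('pics/w_stump.npz',[0,130,60,240],.01,.06)
fit('pics/w_stump.npz',[435,120,495,216],.01,.06)
fit('pics/w_slab.npz',[430,207,512,278],.055,.08)
E
```

```text
pics/w_lump.npz 2677 z [0.0261 0.0322 0.0429 0.044 ] rect [ 557.1 -274.6] [112.8  42.3] 2.4 yaw 3.0 mean [ 562.2 -275.4   34.3]
pics/w_lump.npz 2356 z [0.029  0.0363 0.043  0.044 ] rect [ 561.5 -275.1] [103.6  40.1] 1.6 yaw 3.0 mean [ 565.8 -274.8   35.4]
pics/w_stump.npz 831 z [0.0239 0.0457 0.0609 0.0614] rect [554.2 -15.2] [34.  34.3] 80.0 yaw 95.8 mean [559.2 -15.5  43.6]
pics/w_stump.npz 277 z [0.0588 0.0602 0.0613 0.0617] rect [554.2 -15.2] [17.9 18.4] 80.8 yaw 160.0 mean [554.7 -15.3  60.1]
pics/w_slab.npz 3669 z [0.0233 0.0298 0.0313 0.0318] rect [540.1 302.8] [151.3  44.1] 21.9 yaw 22.8 mean [545.6 305.4  28.6]
pics/w_slab.npz 2651 z [0.0278 0.0302 0.0314 0.0319] rect [539.  303.1] [126.4  42.1] 21.2 yaw 24.9 mean [542.8 304.6  30.1]
pics/w_stump.npz 2363 z [0.0121 0.026  0.0313 0.0319] rect [526.1 295.7] [119.3  43. ] 20.8 yaw 10.7 mean [518.7 282.3  24.4]
pics/w_stump.npz 3775 z [0.014  0.0304 0.0424 0.0435] rect [ 556.7 -273.9] [113.   42.8] 1.6 yaw 4.0 mean [ 561.8 -268.1   30.6]
pics/w_slab.npz 249 z [0.0558 0.06   0.0611 0.0613] rect [554.3 -14.8] [19.9 17.9] 79.0 yaw 63.6 mean [554.5 -12.4  59.4]
```

View pics/w_ls.png

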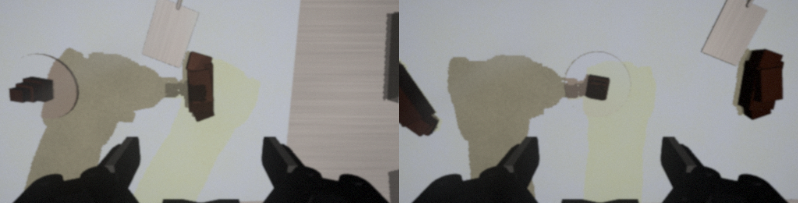

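View pics/w_slab.png

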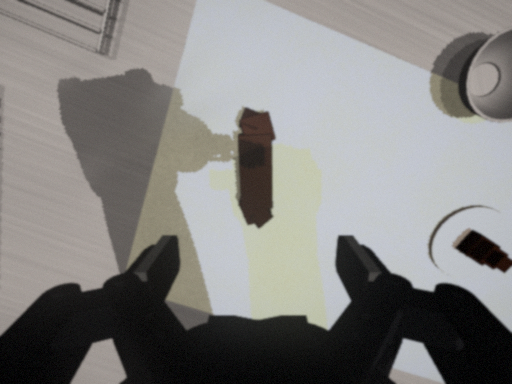

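The fits are consistent:

| Thing | Centre (m) | Yaw | Measured height | Given height |
|---|---|---|---|---|
| Stump | (0.554, -0.015) | sides at -10° | 60.2 mm | 60 mm |
| Slab | (0.540, 0.302) | about 22° | 30 mm | 30 mm |
| Lump | (0.557, -0.275) | about 2° | 44 mm at the hump | 44 mm |

The knife blade's corner, around (182,68) in the lump view, sits close to the lump's left side. I'll start by grasping the slab at its middle and weighing it.

```bash
cat >> h.py <<'E'
def ft(n=10,dt=.03):
    A=[]
    for i in range(n):
        arm.pause(dt);s=arm.sense();A.append(np.r_[s['contact_force'],s['moment']])
    A=np.array(A);return A.mean(0),A.std(0)
E
python3 - <<'E'
from h import *
q=down(np.radians(-68)); c=np.array([.540,.3025])
arm.line_to([*c,.06],q,feed=.2)
b,sb=ft();print('base',b.round(3),'sd',sb.round(3))
arm.line_to([*c,.002],q,feed=.1)
arm.move_gripper(0.0,60);s=arm.sense();print('w',s['gripper_width'],'clk',s['clock'])
arm.line_to([*c,.06],q,feed=.08);arm.pause(.2)
a,sa=ft();print('load',a.round(3),'sd',sa.round(3))
d=a-b;yaw=np.radians(22);L=np.array([np.cos(yaw),np.sin(yaw),0])
print('d',d.round(3),'F',-d[2])
M=d[3:];F=d[:3]  # M=r x F ; r = t*L : M = t*(-Fz)*... 
rL=np.cross(L,[0,0,d[2]]);print('offset along L (about moment ref)',M@rL/(rL@rL), 'cross', M@L/d[2])
s=arm.sense();print(s['clock'],s['gripper_width'],s['ee_pos'],s['effort'].round(2))
T=pose();p,dd=arm.camera('wrist');cv2.imwrite('pics/g1.png',p)
E
```

```text
base [ 0.174  0.096  0.135 -0.009 -0.018  0.008] sd [0.467 0.295 0.548 0.034 0.024 0.028]
w 0.4611604278826993 clk 11.625
load [ 0.123 -0.014 -2.959 -0.026  0.059 -0.007] sd [0.505 0.581 0.481 0.039 0.031 0.023]
d [-0.05  -0.111 -3.094 -0.017  0.078 -0.015] F 3.0941027654885414
offset along L (about moment ref) 0.025377052039220985 cross -0.004226445820346625
13.0333 0.4589811316128213 [0.54000169 0.30247307 0.05996223] [ 0.000e+00 -6.426e+01  4.810e+01 -5.000e-02 -1.000e-02 -0.000e+00]
```

View pics/g1.png

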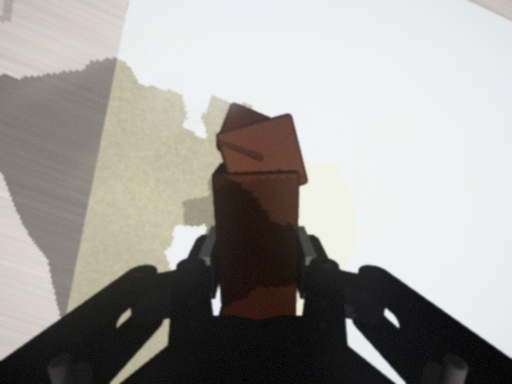

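The slab weighs about 3.1 N, so roughly 315 g. Its balance point is about 25 mm out from the grasp, towards the far end. I'll set it down, regrasp there and average more samples.

```bash
python3 - <<'E'
from h import *
q=down(np.radians(-68)); c=np.array([.540,.3025]);yaw=np.radians(22);L=np.array([np.cos(yaw),np.sin(yaw),0])
arm.line_to([*c,.008],q,feed=.1)
arm.line_to([*c,.002],q,feed=.02)
arm.move_gripper(0.65)
c2=c+.025*L[:2]
arm.line_to([*c,.035],q,feed=.15);arm.line_to([*c2,.035],q,feed=.1);
b,sb=ft(60,.01);print('base',b.round(3),'sd',sb.round(3))
arm.line_to([*c2,.002],q,feed=.1)
arm.move_gripper(0.0,60)
arm.line_to([*c2,.035],q,feed=.08);arm.pause(.15)
a,sa=ft(60,.01);print('load',a.round(3),'sd',sa.round(3))
d=a-b;M=d[3:]
rL=np.cross(L,[0,0,d[2]]);print('F',-d[2],'offset',M@rL/(rL@rL), 'cross', M@L/d[2])
s=arm.sense();print(s['clock'],s['gripper_width'],s['ee_pos'])
E
```

```text
base [-0.101  0.017 -0.046 -0.003  0.003  0.007] sd [0.516 0.445 0.485 0.03  0.028 0.031]
load [-2.400e-02 -1.200e-02 -3.068e+00  1.500e-02 -2.400e-02 -1.000e-03] sd [0.521 0.459 0.489 0.032 0.034 0.031]
F 3.021781871991964 offset -0.010731565929796193 cross -0.0018847165208467063
17.7583 0.4589257842751045 [0.56319838 0.31188615 0.034982  ]
```

```bash
python3 - <<'E'
from h import *
q0=down(np.radians(-68)); q=down(np.radians(-100));yaw=np.radians(-10);L=np.array([np.cos(yaw),np.sin(yaw),0])
S=np.array([.5542,-.0152]);t=-.0092
p=arm.sense()['ee_pos'];arm.line_to([p[0],p[1],.1],q0,feed=.2)
g=S-t*L[:2]
arm.reach([*g,.1],q);arm.pause(.2)
c0=arm.sense()['clock']
x=[arm.sense()['moment'] for _ in range(5)];print(np.array(x).round(3),arm.sense()['clock']-c0)
a,sa=ft(120,.01);print('load',a.round(3),sa.round(3))
rL=np.cross(L,[0,0,-3.04]);M=a[3:];print('offset',M@rL/(rL@rL),'cross',M@L/-3.04)
s=arm.sense();print(s['clock'],s['ee_pos'],s['qpos'].round(2))
P,d=arm.camera('side');cv2.imwrite('pics/s1.png',P)
E
```

```text
[[ 0.019 -0.014  0.011]
 [ 0.019 -0.014  0.011]
 [ 0.019 -0.014  0.011]
 [ 0.019 -0.014  0.011]
 [ 0.019 -0.014  0.011]] 0.0
load [-6.500e-02 -1.700e-02 -3.039e+00 -1.000e-03 -2.100e-02 -1.000e-03] [0.573 0.523 0.498 0.028 0.032 0.032]
offset -0.00690844168338137 cross -0.0010244597148936292
20.675 [ 0.56325608 -0.0167996   0.10000039] [-0.03  0.11 -0.05  1.41  0.   -3.  ]
```

View pics/s1.png

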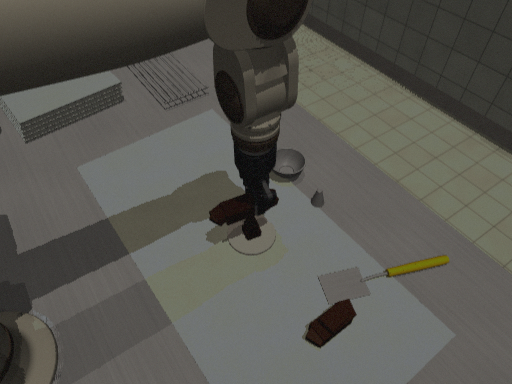

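Four readings (ten-sample, then longer averages) now agree on an offset of about -7.3 ± 1 mm from this grasp. I'll put that point over the stump centre, lower by feel, then loosen and check the tilt.

```bash
cat >> h.py <<'E'
def tilt(name,c,yaw,zlo,zhi,half=.05):
    T=pose();p,d=arm.camera('wrist');cv2.imwrite(f'pics/{name}.png',p);np.savez(f'pics/{name}.npz',p=p,d=d,T=T)
    W=cloud(p,d,arm.get_calibration('wrist'),T);L=np.array([np.cos(yaw),np.sin(yaw)]);N=np.array([-L[1],L[0]])
    r=W[...,:2]-c;u=r@L;v=r@N;m=(d>0)&(abs(u)<half)&(abs(v)<.014)&(W[...,2]>zlo)&(W[...,2]<zhi)&brownish(p)
    A=np.c_[u[m],v[m],np.ones(m.sum())];k=np.ones(len(A),bool)
    for _ in range(4):
        x=np.linalg.lstsq(A[k],W[...,2][m][k],rcond=None)[0];e=W[...,2][m]-A@x;k=abs(e)<.0025
    print(name,'tiltL deg',np.degrees(x[0]).round(2),'tiltN',np.degrees(x[1]).round(2),'z',x[2].round(4),'n',k.sum(),'u',u[m].min().round(3),u[m].max().round(3),'clk',arm.sense()['clock']);return x
def brownish(p): return p.astype(int).max(-1)<200
E
python3 - <<'E'
from h import *
q=down(np.radians(-100));yaw=np.radians(-10);L=np.array([np.cos(yaw),np.sin(yaw)])
S=np.array([.5542,-.0152]);g=S+.0073*L
arm.line_to([*g,.067],q,feed=.1)
tilt('t0',S,yaw,.07,.11)
r=arm.line_to([*g,.0585],q,feed=.008,force_limit=2.5);s=arm.sense();print(r,s['ee_pos'],s['clock'])
a,_=ft(30,.01);print(a.round(3))
tilt('t1',S,yaw,.07,.11)
E
```

```text
t0 tiltL deg -4.73 tiltN 1.39 z 0.0938 n 7527 u -0.027 0.05 clk 21.2583
True [ 0.56143973 -0.01648638  0.06300799] 21.875
[-3.430e-01  1.400e-02  5.734e+00  9.000e-03  7.900e-02 -5.000e-03]
t1 tiltL deg -4.73 tiltN 1.49 z 0.0901 n 7549 u -0.026 0.05 clk 22.175
```

View pics/t1.png

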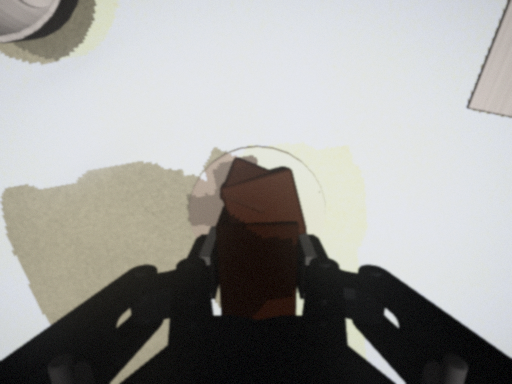

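```bash
cat > rt.py <<'E'
from h import *
def refit(f,c,yaw,u0,u1,zlo,zhi,vv=.014):
    z=np.load(f'pics/{f}.npz');p,d,T=z['p'],z['d'],z['T'];W=cloud(p,d,arm.get_calibration('wrist'),T);L=np.array([np.cos(yaw),np.sin(yaw)]);N=np.array([-L[1],L[0]])
    r=W[...,:2]-c;u=r@L;v=r@N;m=(d>0)&(u>u0)&(u<u1)&(abs(v)<vv)&(W[...,2]>zlo)&(W[...,2]<zhi)
    A=np.c_[u[m],v[m],np.ones(m.sum())];k=np.ones(len(A),bool)
    for _ in range(5):
        x=np.linalg.lstsq(A[k],W[...,2][m][k],rcond=None)[0];k=abs(W[...,2][m]-A@x)<.002
    print(f,'tilt',np.degrees(x[:2]).round(2),'z',x[2].round(4),k.sum(),m.sum(), [ (W[...,2][m&(abs(u-b)<.004)].mean()).round(4) for b in np.arange(-.02,.06,.01) if (m&(abs(u-b)<.004)).sum()])
E
python3 - <<'E'
from rt import *
S=np.array([.5542,-.0152])
for f in['t0','t1']: refit(f,S,np.radians(-10),-.03,.024,.07,.11)
E
```

```text
t0 tilt [-0.11 -0.06] z 0.0941 4710 4710 [np.float64(0.0942), np.float64(0.0941), np.float64(0.0941), np.float64(0.0941), np.float64(0.0941)]
t1 tilt [-0.18  0.05] z 0.0903 4679 4681 [np.float64(0.0904), np.float64(0.0904), np.float64(0.0903), np.float64(0.0903), np.float64(0.0902)]
```

```bash
python3 - <<'E'
from rt import *
q=down(np.radians(-100));yaw=np.radians(-10);L=np.array([np.cos(yaw),np.sin(yaw)])
S=np.array([.5542,-.0152]);g=S+.0073*L
z=.0630
a,_=ft(20,.01);print(z,a.round(3))
while a[2]>0 and z<.0640:
    z+=.0002;arm.line_to([*g,z],q,feed=.01);arm.pause(.05);a,_=ft(15,.01);print(z,a.round(3))
arm.move_gripper(.478);arm.pause(.15)
tilt('t2',S,yaw,.07,.11);refit('t2',S,yaw,-.03,.024,.07,.11)
s=arm.sense();print(s['gripper_width'],s['clock'],s['contact_force'])
arm.pause(.3)
tilt('t3',S,yaw,.07,.11);refit('t3',S,yaw,-.03,.024,.07,.11)
E
```

```text
0.063 [-0.255 -0.045  6.057  0.012  0.069  0.01 ]
0.0632 [-0.23  -0.012 -0.989 -0.004  0.001  0.009]
t2 tiltL deg -4.62 tiltN 1.32 z 0.09 n 7502 u -0.027 0.05 clk 23.2333
t2 tilt [-0.11 -0.05] z 0.0903 4678 4680 [np.float64(0.0904), np.float64(0.0903), np.float64(0.0903), np.float64(0.0903), np.float64(0.0903)]
0.4778519013488899 23.2333 [-0.09443324  0.13880026 -0.23877314]
t3 tiltL deg -4.59 tiltN 1.44 z 0.09 n 7507 u -0.026 0.05 clk 23.5833
t3 tilt [0.   0.14] z 0.0903 4677 4679 [np.float64(0.0903), np.float64(0.0903), np.float64(0.0903), np.float64(0.0903), np.float64(0.0903)]
```

The slab stays level with the pads loosened, reading 0.0° after 0.5 s. I'll open further and back off.

```bash
python3 - <<'E'
from rt import *
q=down(np.radians(-100));yaw=np.radians(-10);L=np.array([np.cos(yaw),np.sin(yaw)])
S=np.array([.5542,-.0152]);g=S+.0073*L
arm.move_gripper(.55);tilt('t4',S,yaw,.07,.11);refit('t4',S,yaw,-.03,.024,.07,.11)
arm.move_gripper(.75)
arm.line_to([*g,.13],q,feed=.1)
arm.line_to([*(S+np.array([-.02,0])),.24],q,feed=.2)
tilt('t5',S,yaw,.07,.11);refit('t5',S,yaw,-.06,.024,.07,.11)
print(arm.boxes_of('slab','wrist')[:2])
P,d=arm.camera('side');cv2.imwrite('pics/s2.png',P)
E
```

```text
t4 tiltL deg -4.62 tiltN 1.46 z 0.09 n 7516 u -0.027 0.05 clk 23.8667
t4 tilt [-0.04 -0.  ] z 0.0903 4678 4678 [np.float64(0.0903), np.float64(0.0903), np.float64(0.0903), np.float64(0.0903), np.float64(0.0903)]
t5 tiltL deg -2.11 tiltN 0.06 z 0.0895 n 2044 u -0.05 0.05 clk 25.7583
t5 tilt [-0.13 -0.03] z 0.0902 1818 1824 [np.float64(0.0903), np.float64(0.0903), np.float64(0.0902), np.float64(0.0902), np.float64(0.0901)]
[{'extent': [237.9, 109.0, 278.2, 232.7], 'p': 0.75}]
```

View pics/t5.png

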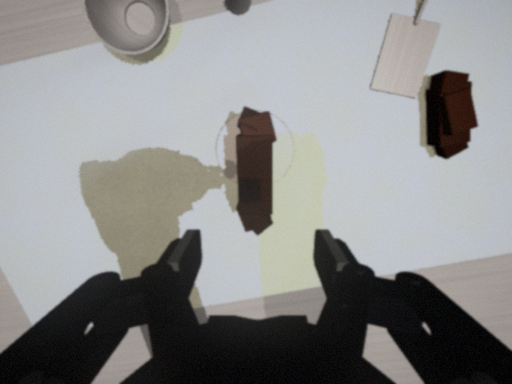

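View pics/s2.png

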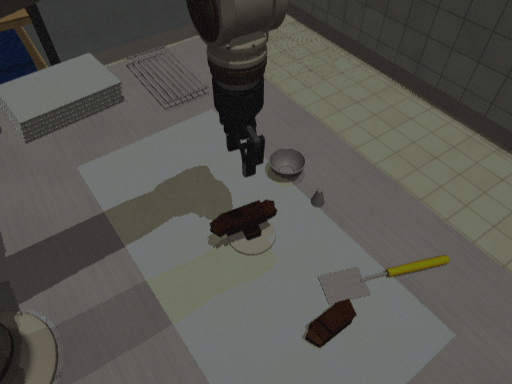

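The slab stands level on the stump by itself. In t5 it spans (238,109)-(278,233), and the blade corner near the lump is at about (414,97). I'll measure the gap between blade and lump from that image.

```bash
python3 - <<'E'
from h import *
z=np.load('pics/w_lump.npz');p,d,T=z['p'],z['d'],z['T'];W=cloud(p,d,arm.get_calibration('wrist'),T)
cv2.imwrite('pics/crop.png',cv2.resize(p[50:230,160:320],None,fx=3.3,fy=3.3))
z=np.load('pics/t5.npz');W5=cloud(z['p'],z['d'],arm.get_calibration('wrist'),z['T'])
for uv in [(414,96),(404,94),(390,93),(375,90)]: print(uv,W5[uv[1],uv[0]].round(4))
from fit import fit
fit('pics/t5.npz',[428,70,476,157],.012,.06);fit('pics/t5.npz',[428,70,476,157],.026,.0335)
fit('pics/w_lump.npz',[238,123,277,217],.028,.0335)
E
```

```text
(414, 96) [ 0.5883 -0.2392  0.0027]
(404, 94) [ 0.5932 -0.2261  0.0024]
(390, 93) [ 5.977e-01 -2.087e-01  1.000e-04]
(375, 90) [ 0.605  -0.1887  0.0007]
pics/t5.npz 3342 z [0.0164 0.0307 0.0425 0.0438] rect [ 557.3 -274.2] [113.2  43.2] 2.0 yaw 4.3 mean [ 561.  -269.3   31.5]
pics/t5.npz 1374 z [0.0266 0.0299 0.0324 0.0332] rect [ 559.  -274.4] [110.   41.9] 2.7 yaw 2.5 mean [ 563.1 -270.3   29.7]
pics/w_lump.npz 1100 z [0.0286 0.0303 0.0326 0.0333] rect [ 561.5 -275. ] [103.6  40. ] 0.9 yaw 1.5 mean [ 568.6 -274.6   30.4]
```

View pics/crop.png

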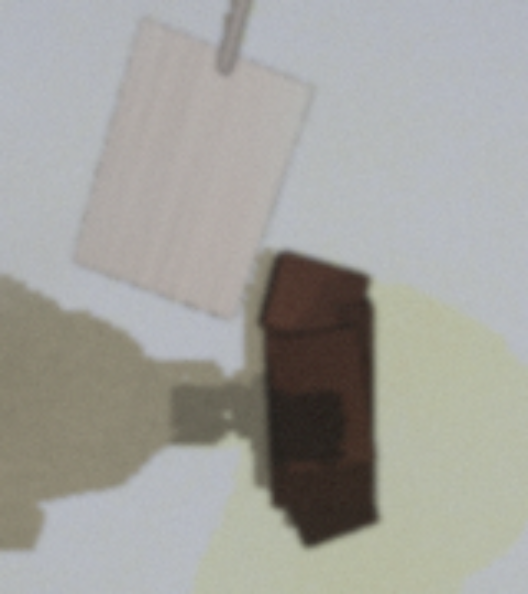

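The blade corner is about 30 mm ahead of the lump's centre and 36 mm to its side. A centred grasp with partly open jaws therefore clears it by about 19 mm along the lump. Next I'll grasp, lift and weigh the lump.

```bash
python3 - <<'E'
from h import *
q=down(np.radians(92));yaw=np.radians(2);L=np.array([np.cos(yaw),np.sin(yaw),0])
c=np.array([.556,-.2748])
arm.reach([*c,.2],q);arm.line_to([*c,.075],q,feed=.15)
s=arm.sense();print(s['clock'],s['qpos'].round(2),s['gripper_width'])
b,sb=ft(50,.01);print('base',b.round(3))
arm.line_to([*c,.003],q,feed=.1)
arm.move_gripper(0.0,60);print(arm.sense()['gripper_width'])
arm.line_to([*c,.075],q,feed=.08);arm.pause(.15)
a,sa=ft(100,.01);print('load',a.round(3))
for d in (a-b,a):
    M=d[3:];rL=np.cross(L,[0,0,a[2]-b[2]]);print('offset',M@rL/(rL@rL),'cross',M@L/(a[2]-b[2]))
T=pose();p,dd=arm.camera('wrist');cv2.imwrite('pics/g2.png',p);P,d=arm.camera('side');cv2.imwrite('pics/s3.png',P);print(arm.sense()['clock'])
E
```

```text
28.9833 [-0.46  0.25  0.06  1.38  0.   -0.49] 0.7485679001087302
base [ 0.005 -0.01  -0.075 -0.    -0.002 -0.003]
0.46376995255845876
load [-0.036 -0.039 -2.175  0.     0.05   0.004]
offset 0.02473575227142636 cross -0.0011237917379591674
offset 0.023887853144579526 cross -0.0010417162466459472
32.7417
```

View pics/g2.png

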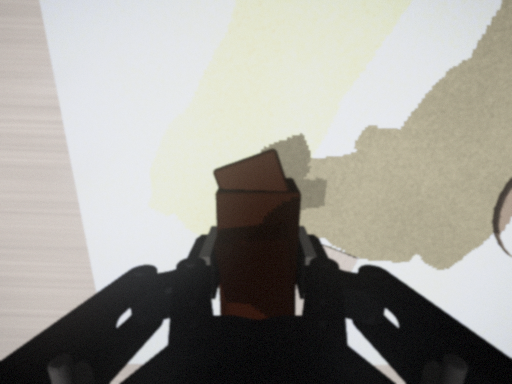

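View pics/s3.png

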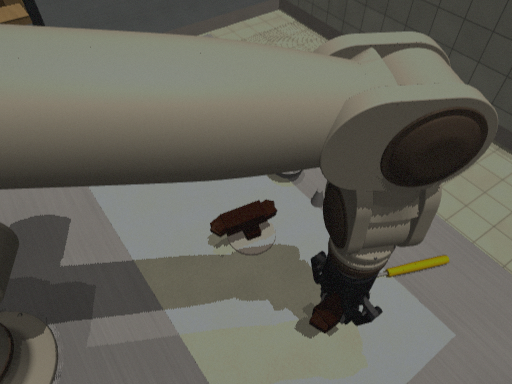

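The lump weighs about 2.1 N and its balance point is about 24 mm towards its far end. There is time to spare, so I'll set it down clear of the knife, regrasp 20 mm along and re-measure.

```bash
python3 - <<'E'
from h import *
q=down(np.radians(92));yaw=np.radians(2);L=np.array([np.cos(yaw),np.sin(yaw),0])
c=np.array([.516,-.280])
arm.line_to([*c,.02],q,feed=.15);arm.line_to([*c,.0035],q,feed=.03)
arm.move_gripper(.65)
c2=c+.02*L[:2]
arm.line_to([*c,.045],q,feed=.12);arm.line_to([*c2,.045],q,feed=.1);arm.line_to([*c2,.003],q,feed=.1)
arm.move_gripper(0.0,60)
arm.line_to([*c2,.04],q,feed=.08);arm.line_to([*c2,.15],q,feed=.2);arm.pause(.1)
a,sa=ft(100,.01);print('load',a.round(3))
M=a[3:];rL=np.cross(L,[0,0,-2.12]);print('offset',M@rL/(rL@rL),'cross',M@L/(-2.12))
s=arm.sense();print(s['clock'],s['gripper_width'])
E
```

```text
load [ 4.100e-02  1.030e-01 -2.086e+00 -2.000e-03  7.000e-03  4.000e-03]
offset 0.0032135597426198913 cross 0.0007011149101059646
38.3333 0.46281779195146394
```

The regrasp gives +3.2 mm, or about 23 mm from the first grasp, which agrees with the first measurement. Now I'll move over the slab and lower in small steps by feel.

```bash
python3 - <<'E'
from rt import *
q=down(np.radians(80));yaw=np.radians(-10);L=np.array([np.cos(yaw),np.sin(yaw)])
S=np.array([.5542,-.0152]);g=S-.0035*L
arm.reach([*g,.15],q);arm.line_to([*g,.105],q,feed=.1);arm.line_to([*g,.0965],q,feed=.03);arm.pause(.1)
print(arm.sense()['clock'])
P,d=arm.camera('side');cv2.imwrite('pics/s4.png',P)
z=.0965;a,_=ft(15,.01);f0=a[2];print(f0)
while z>.0918:
    z-=.00015 if z<.0950 else .0003
    arm.line_to([*g,z],q,feed=.01);a,_=ft(6,.01)
    if a[2]-f0>.7:
        a2,_=ft(8,.01);print(round(z,5),a[2],a2[2])
        if a2[2]-f0>.8:break
s=arm.sense();print(z,s['ee_pos'],s['clock'],a)
p,d=arm.camera('wrist');cv2.imwrite('pics/g3.png',p)
P,d=arm.camera('side');cv2.imwrite('pics/s5.png',P)
E
```

```text
40.5
-2.1824031566632303
0.09455 -0.32240278857175325 -0.563175676687858
0.09455000000000004 [ 0.55084019 -0.01457158  0.09467862] 42.8417 [-0.0399346   0.38969273 -0.32240279  0.09389193 -0.00775319  0.02432691]
```

```bash
python3 -c "
import cv2,numpy as np
a=cv2.imread('pics/s4.png')[150:280,180:320];b=cv2.imread('pics/s5.png')[150:280,180:320]
cv2.imwrite('pics/s45.png',np.hstack([cv2.resize(x,None,fx=2.8,fy=2.8) for x in(a,b)]))"
```

```text
(no output)
```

View pics/s45.png

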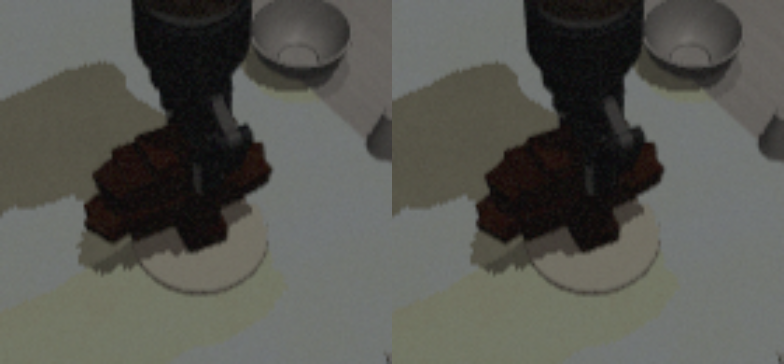

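View pics/g3.png

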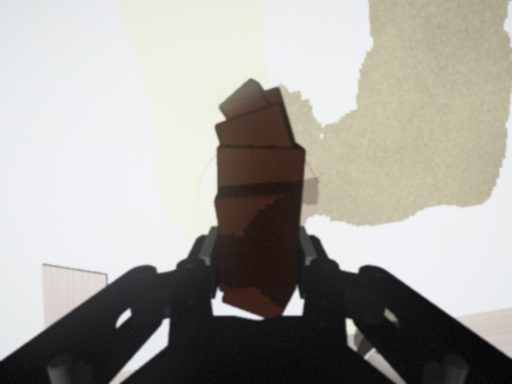

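```bash
python3 - <<'E'
from h import *
a,sd=ft(30,.01);print(a.round(3),sd.round(3))
s=arm.sense();print(s['ee_pos'],R.from_quat(s['ee_rot']).as_matrix()[:,2].round(4),s['clock'])
T=pose();p,d=arm.camera('wrist');np.savez('pics/g4.npz',p=p,d=d,T=T)
P,D=arm.camera('side')
W=cloud(p,d,arm.get_calibration('wrist'),T)
yaw=np.radians(-10);L=np.array([np.cos(yaw),np.sin(yaw)]);N=np.array([-L[1],L[0]]);r=W[...,:2]-[.5542,-.0152];u=r@L;v=r@N
for uu in np.arange(-.09,.03,.01):
    print(round(uu,2),[ (np.median(W[...,2][m])*1e3).round(1) if (m:=(abs(u-uu)<.004)&(abs(v-vv)<.003)&(d>0)&(W[...,2]>.03)).sum()>5 else None for vv in(-.015,-.007,0,.007,.015)])
E
```

```text
[ 0.268  0.575 -0.16   0.126 -0.049 -0.001] [0.489 0.444 0.568 0.033 0.03  0.033]
[ 0.55082859 -0.01455572  0.09464238] [ 2.e-04  1.e-04 -1.e+00] 43.1917
-0.09 [None, np.float64(83.4), np.float64(83.8), np.float64(83.0), None]
-0.08 [np.float64(85.7), np.float64(85.3), np.float64(85.8), np.float64(114.0), np.float64(83.2)]
-0.07 [np.float64(115.6), np.float64(116.1), np.float64(116.2), np.float64(116.6), np.float64(115.7)]
-0.06 [np.float64(119.9), np.float64(119.9), np.float64(119.7), np.float64(119.6), np.float64(119.8)]
-0.05 [np.float64(120.4), np.float64(120.4), np.float64(120.4), np.float64(120.3), np.float64(120.2)]
-0.04 [np.float64(131.4), np.float64(132.1), np.float64(132.8), np.float64(133.4), np.float64(132.9)]
-0.03 [np.float64(131.2), np.float64(131.6), np.float64(132.0), np.float64(132.2), np.float64(132.2)]
-0.02 [np.float64(184.9), np.float64(191.2), np.float64(130.5), np.float64(191.2), np.float64(184.3)]
-0.01 [np.float64(128.4), np.float64(169.4), np.float64(170.1), np.float64(169.3), np.float64(129.6)]
-0.0 [np.float64(125.9), np.float64(127.1), np.float64(127.5), np.float64(127.7), np.float64(128.1)]
0.01 [np.float64(120.2), np.float64(120.3), np.float64(121.0), np.float64(122.1), np.float64(123.1)]
0.02 [np.float64(117.9), np.float64(118.9), np.float64(120.0), np.float64(120.9), np.float64(121.9)]
```

```bash
python3 - <<'E'
from h import *
yaw=np.radians(-10);L=np.array([np.cos(yaw),np.sin(yaw)]);N=np.array([-L[1],L[0]])
for f in ['t5','g4']:
    z=np.load(f'pics/{f}.npz');d=z['d'];W=cloud(z['p'],d,arm.get_calibration('wrist'),z['T']);r=W[...,:2]-[.5542,-.0152];u=r@L;v=r@N
    m=(d>0)&(W[...,2]>.07)&(W[...,2]<.1)
    for uu in (-.09,-.085,-.08,-.075,.03,.04,.05):
        print(f,uu,[ (np.median(W[...,2][k])*1e3).round(1) if (k:=m&(abs(u-uu)<.003)&(abs(v-vv)<.003)).sum()>2 else None for vv in(-.014,-.007,0,.007,.014)])
    k=m&(u<-.06);print('v range',v[k].min().round(4),v[k].max().round(4),'u min',u[k].min().round(4))
E
```

```text
t5 -0.09 [None, np.float64(82.9), np.float64(84.1), None, None]
t5 -0.085 [np.float64(80.9), np.float64(83.5), np.float64(85.0), np.float64(82.9), np.float64(82.4)]
t5 -0.08 [np.float64(85.6), np.float64(84.9), np.float64(85.2), np.float64(84.8), np.float64(83.0)]
t5 -0.075 [np.float64(86.3), np.float64(85.9), np.float64(85.4), np.float64(86.0), np.float64(83.8)]
t5 0.03 [np.float64(86.5), np.float64(87.3), np.float64(87.6), np.float64(87.8), np.float64(88.0)]
t5 0.04 [np.float64(85.3), np.float64(85.5), np.float64(86.1), np.float64(86.5), np.float64(86.6)]
t5 0.05 [np.float64(83.5), np.float64(83.8), np.float64(83.9), np.float64(83.5), np.float64(83.5)]
v range -0.0214 0.0209 u min -0.0917
g4 -0.09 [np.float64(81.1), np.float64(83.5), np.float64(83.6), np.float64(82.7), np.float64(82.3)]
g4 -0.085 [np.float64(81.5), np.float64(83.6), np.float64(85.2), np.float64(83.4), np.float64(83.0)]
g4 -0.08 [np.float64(85.6), np.float64(85.3), np.float64(85.7), np.float64(84.8), np.float64(83.2)]
g4 -0.075 [np.float64(86.5), np.float64(85.8), np.float64(85.3), None, np.float64(84.0)]
g4 0.03 [None, None, None, None, None]
g4 0.04 [None, None, None, None, None]
g4 0.05 [None, None, None, None, None]
v range -0.0227 0.0214 u min -0.0933
```

The slab hasn't moved or tilted: its end heights are within about 0.5 mm of the earlier view. The lump's underside sits at about 90.4 mm on the 90.3 mm slab top, with nearly all its weight transferred. I'll loosen gently.

```bash
cat > chk.py <<'E'
from h import *
def chk(f):
    T=pose();p,d=arm.camera('wrist');cv2.imwrite(f'pics/{f}.png',p);np.savez(f'pics/{f}.npz',p=p,d=d,T=T)
    yaw=np.radians(-10);L=np.array([np.cos(yaw),np.sin(yaw)]);N=np.array([-L[1],L[0]])
    W=cloud(p,d,arm.get_calibration('wrist'),T);r=W[...,:2]-[.5542,-.0152];u=r@L;v=r@N
    m=(d>0)&(W[...,2]>.07)&(W[...,2]<.15)
    s=arm.sense();print(f,s['clock'],s['gripper_width'].round(3),s['contact_force'].round(2))
    for uu in (-.085,-.08,-.06,-.05,-.03):
        print(uu,[ (np.median(W[...,2][k])*1e3).round(1) if (k:=m&(abs(u-uu)<.003)&(abs(v-vv)<.003)).sum()>2 else None for vv in(-.014,-.007,0,.007,.014)])
E
python3 - <<'E'
from chk import *
arm.move_gripper(.48);chk('r1');arm.pause(.3);chk('r2')
E
```

```text
Traceback (most recent call last):
  File "chk.py", line 7, in chk
    s=arm.sense();print(f,s['clock'],s['gripper_width'].round(3),s['contact_force'].round(2))
                                     ^^^^^^^^^^^^^^^^^^^^^^^^
AttributeError: 'float' object has no attribute 'round'
```

```bash
sed -i "s/s\['gripper_width'\].round(3)/round(s['gripper_width'],3)/" chk.py
python3 - <<'E'
from chk import *
arm.pause(.2);chk('r2');a,_=ft(15,.01);print(a.round(2))
E
```

```text
r2 43.8083 0.477 [ 0.15 -0.11 -2.1 ]
-0.085 [np.float64(81.5), np.float64(83.5), np.float64(85.1), np.float64(83.4), np.float64(82.9)]
-0.08 [np.float64(85.5), np.float64(85.4), np.float64(85.7), np.float64(114.0), np.float64(83.2)]
-0.06 [np.float64(120.1), np.float64(119.7), np.float64(119.7), np.float64(119.5), np.float64(119.6)]
-0.05 [np.float64(120.4), np.float64(120.4), np.float64(120.3), np.float64(120.3), np.float64(120.2)]
-0.03 [np.float64(131.4), np.float64(131.8), np.float64(132.0), np.float64(132.2), np.float64(132.3)]
[ 0.17  0.56 -1.45  0.1  -0.01 -0.  ]
```

```bash
python3 - <<'E'
from chk import *
P,D=arm.camera('side');cv2.imwrite('pics/s6.png',P[130:290,170:340])
a,_=ft(20,.01);print(a.round(2))
arm.move_gripper(.495);a,_=ft(20,.01);print(a.round(2));chk('r3')
E
```

```text
[ 0.01  0.41 -1.71  0.08  0.    0.  ]
[ 0.04  0.18 -2.14 -0.   -0.   -0.01]
r3 44.5833 0.495 [-0.41 -0.18 -2.38]
-0.085 [np.float64(81.2), np.float64(83.7), np.float64(85.0), np.float64(83.3), np.float64(82.6)]
-0.08 [np.float64(85.5), np.float64(85.3), np.float64(85.6), np.float64(114.0), np.float64(83.3)]
-0.06 [np.float64(119.9), np.float64(120.0), np.float64(119.8), np.float64(119.6), np.float64(119.6)]
-0.05 [np.float64(120.4), np.float64(120.4), np.float64(120.4), np.float64(120.2), np.float64(120.2)]
-0.03 [np.float64(131.5), np.float64(131.8), np.float64(132.1), np.float64(132.3), np.float64(132.3)]
```

```bash
python3 - <<'E'
import cv2,numpy as np
a=cv2.imread('pics/r3.png')[130:330,170:350];b=cv2.imread('pics/g3.png')[130:330,170:350]
cv2.imwrite('pics/r3c.png',np.hstack([cv2.resize(np.clip(x*1.6,0,255).astype(np.uint8),None,fx=2.2,fy=2.2) for x in(b,a)]))
s=cv2.imread('pics/s6.png');cv2.imwrite('pics/s6c.png',cv2.resize(np.clip(s*2.,0,255).astype(np.uint8),None,fx=3.5,fy=3.5))
E
```

```text
(no output)
```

View pics/r3c.png

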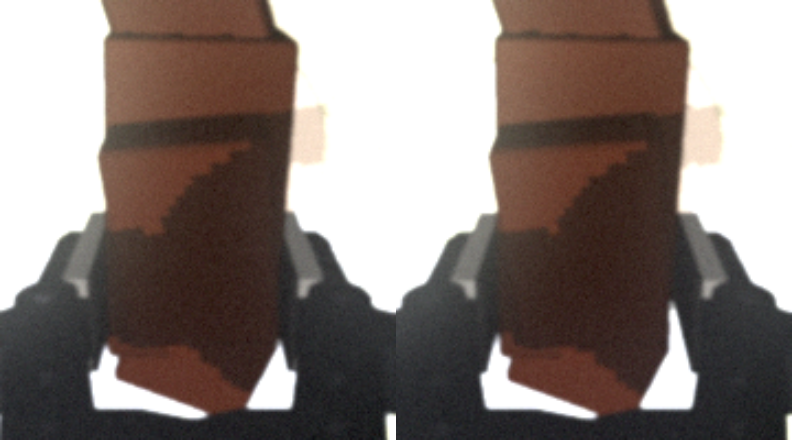

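View pics/s6c.png

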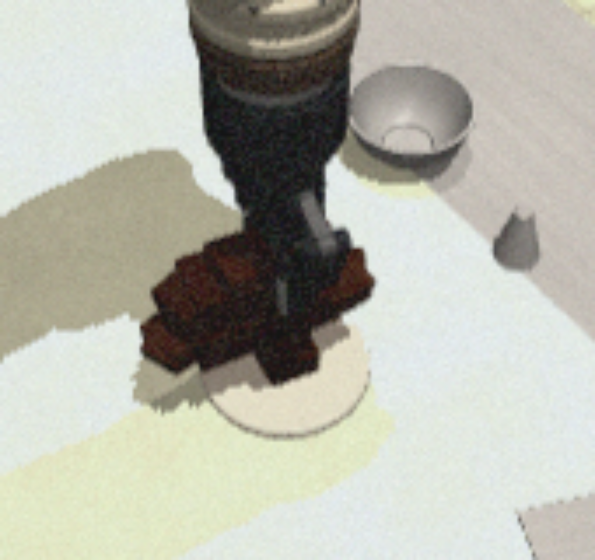

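The jaws have visibly opened and the lump looks level, but the wrist still reads about the lump's full weight. I'll test that with a small move down before opening any further.

```bash
python3 - <<'E'
from chk import *
p=arm.sense()['ee_pos'];print(p)
a,_=ft(20,.01);print(a.round(2))
g=[.55075,-.01459]
for z in (.0943,.0940):
    arm.line_to([*g,z],feed=.01);a,_=ft(20,.01);print(z,a.round(2))
chk('r4')
E
```

```text
[ 0.55073701 -0.01462001  0.09451878]
[ 0.1  -0.04 -2.16  0.    0.01 -0.  ]
0.0943 [ 0.05  0.12 -1.82  0.   -0.01  0.01]
0.094 [-0.15  0.15 -0.43  0.05  0.01  0.01]
r4 45.6333 0.498 [ 0.06  0.09 -0.69]
-0.085 [np.float64(81.2), np.float64(83.7), np.float64(85.1), np.float64(83.3), np.float64(82.7)]
-0.08 [np.float64(85.7), np.float64(85.2), np.float64(85.7), np.float64(113.9), np.float64(83.3)]
-0.06 [np.float64(119.9), np.float64(119.8), np.float64(119.6), np.float64(119.5), np.float64(119.7)]
-0.05 [np.float64(120.2), np.float64(120.2), np.float64(120.3), np.float64(120.1), np.float64(120.2)]
-0.03 [np.float64(131.4), np.float64(131.6), np.float64(132.0), np.float64(132.2), np.float64(132.3)]
```

The lump really was still hanging in the fingers by a hair, and now its weight is moving onto the slab. I'll continue in fine steps.

```bash
python3 - <<'E'
from chk import *
g=[.55075,-.01459];z=.0940
for i in range(6):
    a,_=ft(20,.01);print(z,a.round(2))
    if a[2]>-.25: break
    z-=.0001;arm.line_to([*g,z],feed=.01)
for w in (.51,.525,.54):
    arm.move_gripper(w);a,_=ft(20,.01);print(w,arm.sense()['gripper_width'],a.round(2))
chk('r5')
E
```

```text
0.094 [ 0.02  0.11 -0.19  0.06 -0.03  0.01]
0.51 0.5086962664529314 [ 0.44  0.59  0.02  0.14 -0.02  0.01]
0.525 0.5252025205446939 [-0.05 -0.    0.03  0.   -0.01  0.01]
0.54 0.5388128233187631 [-0.04 -0.08 -0.16 -0.02 -0.    0.  ]
r5 47.0 0.542 [-0.11  0.13 -0.81]
-0.085 [np.float64(81.3), np.float64(83.5), np.float64(85.0), np.float64(83.2), np.float64(82.6)]
-0.08 [np.float64(85.4), np.float64(85.0), np.float64(85.7), np.float64(113.8), np.float64(83.4)]
-0.06 [np.float64(119.6), np.float64(119.8), np.float64(119.5), np.float64(119.2), np.float64(119.6)]
-0.05 [np.float64(120.1), np.float64(120.1), np.float64(120.0), np.float64(120.2), np.float64(120.2)]
-0.03 [np.float64(131.2), np.float64(131.5), np.float64(131.9), np.float64(132.2), np.float64(132.1)]
```

The force is now zero and both pieces are level. I'll open wider, rise slowly and look again.

```bash
python3 - <<'E'
from chk import *
g=[.55075,-.01459]
arm.move_gripper(.62);a,_=ft(10,.01);print(a.round(2))
arm.move_gripper(.8)
arm.line_to([*g,.11],feed=.03);arm.line_to([*g,.16],feed=.1);chk('r6')
arm.line_to([.575,-.02,.28],feed=.2);chk('r7')
P,D=arm.camera('side');cv2.imwrite('pics/s7.png',P)
E
```

```text
[-0.04  0.1  -0.    0.01 -0.01 -0.01]
r6 49.0083 0.797 [-0.06 -0.15 -0.12]
-0.085 [np.float64(81.2), np.float64(83.5), np.float64(85.1), np.float64(83.3), np.float64(82.7)]
-0.08 [np.float64(85.5), np.float64(85.3), np.float64(85.5), np.float64(113.1), np.float64(83.3)]
-0.06 [np.float64(119.4), np.float64(119.9), np.float64(119.6), np.float64(119.3), np.float64(119.4)]
-0.05 [np.float64(120.1), np.float64(120.1), np.float64(120.1), np.float64(120.3), np.float64(120.2)]
-0.03 [np.float64(131.3), np.float64(131.5), np.float64(131.7), np.float64(132.2), np.float64(132.0)]
r7 49.825 0.803 [0.1  0.75 0.42]
-0.085 [np.float64(81.3), np.float64(83.7), np.float64(85.1), np.float64(83.0), np.float64(83.1)]
-0.08 [np.float64(85.3), np.float64(84.9), np.float64(85.1), np.float64(114.9), np.float64(83.2)]
-0.06 [np.float64(119.8), np.float64(119.9), np.float64(119.5), np.float64(119.8), np.float64(119.8)]
-0.05 [np.float64(120.2), np.float64(120.1), np.float64(120.4), np.float64(120.3), np.float64(120.1)]
-0.03 [np.float64(131.3), np.float64(131.4), np.float64(131.6), np.float64(132.3), np.float64(132.1)]
```

View pics/r7.png

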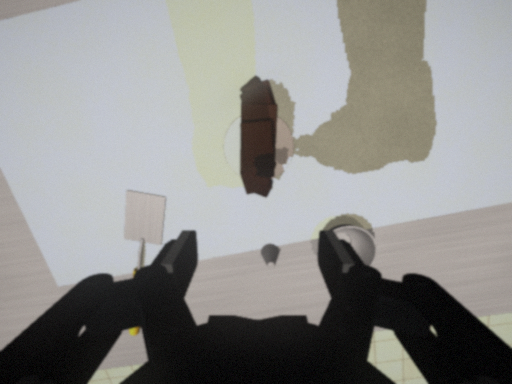

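View pics/s7.png

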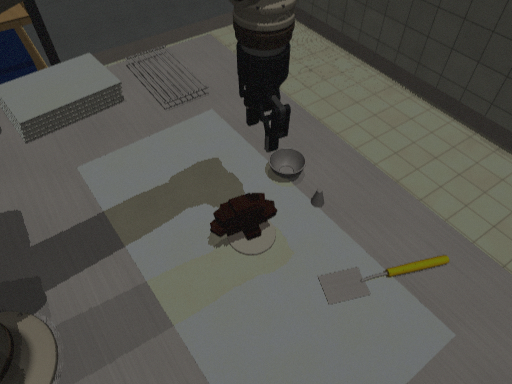

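Both pieces stand level on the stump alone. The bowl (288,165), nozzle (318,197) and knife (345,285) are where they were, and the arm is clear. I'll hand in now.

```bash
python3 - <<'E'
from plant import arm
arm.pause(.3);arm.close_job();print(arm.sense()['clock'])
E
```

```text
the job is handed in; nothing more can be done
the job is handed in; nothing more can be done
```

The centrepiece is built: the slab stands level on the stump by itself, with the lump level on top of it. I handed it in at about 50 s of the 72 s.

- **Slab:** I weighed it at about 3.05 N and found its balance point by wrist moment over two grasps, about 18 mm from the first grasp. The readings put it at 25, 14 to 16, and 18 mm; I used the weighted value. I set that point over the stump centre and released it. The measured tilt was within 0.2° after letting go.
- **Lump:** It weighs about 2.1 N, and its balance point is about 23 mm towards its far end; two grasps agreed. I lowered it onto the slab by feel, with its balance point over the stump.
- **Something that disagreed:** After I first loosened the jaws on the lump, the wrist still read its full weight. It was hanging in the fingers, so I eased down about 0.5 mm and opened further until the force was zero. I didn't find out why it hung there.
- **Last checks:** After backing off, the slab and lump heights matched those before release to about 0.5 mm. The lump's shoulder was at 120 mm, which agrees with 60 + 30 + 30. By eye in the camera views, the bowl, nozzle and palette knife had not moved.

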